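# Snap the retaining clip onto the selector shaft

## Robot

A 7-joint arm with a two-finger parallel gripper is mounted at the origin on the work surface. World frame = base frame: x ahead of the robot, y to its left, z up, the work surface at z = 0. Lengths are in m, angles in rad, forces in N, time in s.
With the tool pointing down it reaches from about 0.35 to 0.9 m from the base axis. Payload 8.1 kg.
Tool frame: the origin (TCP) lies midway between the tips of the shut fingers; the grasp point (between the pads) lies 19 mm behind it (arm.hold_point_z is the z of the grasp point in the tool frame, in m); z points along the fingers, y is the line along which they close (so a half turn about z gives the same grasp; the last joint's range is limited). The gripper opens to 92 mm and grips with 3 to 60 N. Pads are 19 mm wide; open, the fingers measure 130 mm over their backs; the gripper's body (75 mm by 190 mm) begins 47 mm behind the grasp point.
Start: joints at [1.219, 0.434, 0.025, 1.573, -0.012, 1.134, -0.075], TCP at [0.154, -0.606, 0.227] pointing down, gripper open.
Joint ranges: [-2.62, 2.62], [-0.44, 2.09], [-1.27, 1.32], [0.08, 2.57], [-1.32, 4.46], [0.12, 2], [-2.74, 2.74]. Speed limits (rad/s): [2.22, 2.22, 3.01, 3.01, 3.14, 3.14, 3.14].

## Interface

Orientations are given as a rotation vector (axis times angle).
In Python, from cell import arm, get_image, camera_params, job gives the robot as it stands.
- The arm moves only by the tool send_rows, never from a script. Its argument "deltas" is a list of rows, each a list of 3 entries, a list of its own where there are three numbers: the shift along the world's x, y, z in m, then the turn, a rotation vector about the world's x, y, z in rad, then the finger opening in m, from 0 to 0.0918. In form: [[[tx, ty, tz], [ax, ay, az], gripper], ...]. A call has exactly 10 rows; each row shifts and turns the commanded pose from where the row before left it; what a row does not reach is not made up. A row lasts 1/10 s, in which the tool goes at most 50 mm and 8.59 degrees, less where a joint would pass 70% of its speed; a pose out of reach is approached as far as the arm can. A call with a gripper value outside its range is refused whole. The fingers move at their own pace and stop on an object; "force" is the grip in N (left out, the last holds). Time passes only in rows, so rows that do not move let the fingers close, or fill a call up. It gives the time, the measured TCP pose, the force and the opening at its end, in the units of the state.
- arm.observe(): the state, without advancing time (a new reading comes with each control period).
- get_image(name): name is "scene" or "side" or "wrist"; returns the picture (420x560x3 uint8, red, green, blue); there is no depth.
- camera_params(name): a dict with "fov_y" (degrees; the focal length in pixels is half the picture's height over the tangent of half this angle, whatever the lens; pixels are square), "cx", "cy" (the principal point, pixels), "distortion" ([k1, k2, p1, p2, k3] as OpenCV has them; the pictures are not rectified), "rvec" (rotation vector, rad) and "tvec" (3), from world to camera coordinates, as OpenCV has them. Camera axes: x right, y down, z forward; pixel columns grow to the right and rows downward; lengths in m; the calibration is good to about 2 mm. A picture is of the moment at which its call begins: read the wrist's pose just before it. camera_params takes no time and is no camera call; for the wrist camera it gives the pose at the moment of the call.
- job.sign_off(): hands the job in, once; it reports no verdict.
The state is a dict: "clock": time; "joints": joint angles; "dq": joint speeds; "joint_efforts": joint torques, N m; "position": TCP position; "ee_rot": TCP orientation; "force": force on the tool from outside, world axes, zero at the start; "ft_torque": the same for the moment, N m; "width": opening from 0.0 (shut) to 1.0 (fully open).
Only numpy, scipy, OpenCV 4.12 (cv2) and the standard library are available. Lean on these libraries where they do the work, as an engineer would, in place of code of your own. Each camera call takes 0.05 s, during which the arm holds its last target. There are 200 camera calls.

## Task

Take the yellow C-shaped retaining clip out of its red holder and snap it down, gap first, onto the narrow dark neck of the shaft in the blue bench stand, fully home and standing upright, then let go of it. The shaft may sit anywhere along its endwise float, so feel for the neck by sliding the clip gently along the shaft; never force the clip, and leave the socket, throttle body and wrench where they are.

Things in the scene. Friction and masses are not known exactly. Their poses are not given: they have to be found in the camera images.
- clip: Yellow snap clip, an upside-down U, gap downward, 31 mm wide (its x), 8 mm thick (its y), z up out of its tab; about 64 g. Origin: centre of its bore, which comes to lie on the shaft's axis when the clip is home. Lowest point 13 mm below the origin.
- clip_tab (a point): Where to grip the clip: on its tab, 43 mm above the clip's origin. The tab is 22 mm (x) by 10 mm (y) and reaches from 12 to 52 mm above the origin; pinch it across its 10 mm. Axes as the clip's.
- clip_mouth (a point): Middle of the clip's mouth, 10 mm below its origin, between two round lips (3 mm radius, centres 8.2 mm either side in x) that leave a 10.4 mm gap. The lips are on spring arms that give outwards about 3.5 mm each. A downward push of about 10 to 18 N passes them over the neck; they cannot open enough for the thick shaft.
- holder: Red holder, fixed, 66 (x) by 50 (y) mm, 18 mm high, with a pocket 36 by 12 mm, 12 mm deep, in which the clip stands upright, its x and y along the holder's, its origin 19 mm above the bench. Origin: centre of its underside.
- stand: Blue bench stand, fixed, base 84 (x) by 146 (y) by 12 mm; origin: centre of its underside, z up. Two posts, 46 mm wide in x, stand at y = -56 to -40 mm and 40 to 56 mm, tops 76 mm above the bench. They carry a round shaft along the stand's y axis, whose ends stick out up to 92 mm from the middle.
- shaft_mid (a point): Point on the shaft's axis midway between the posts, 60 mm above the bench; y along the shaft, axes as the stand's. The silver shaft is 22 mm thick with one dark neck 11 mm long. The neck's centre lies anywhere from -17 to 17 mm from here along y, different each time and not reported: the shaft floats endwise, held by 60 N of drag.
- shaft_top (a point): Top of the thick shaft, 11 mm above shaft_mid. With its lips resting here the clip's origin is about 21 mm above the axis; where the lips find the neck it sinks 5 to 6 mm, and a firm push snaps it down to the axis. Neck: round top of 7 mm radius, flat flanks 14 mm apart, flat underside 7 mm below the axis. Over 30 N on the shaft or stand does damage.
- impact_socket: Dark impact socket, 38 mm thick and 78 mm tall, standing loose; origin at the centre of its foot. Not to be disturbed.
- throttle_body: Loose aluminium throttle body, about 77 by 107 by 55 mm; origin under the centre of its bore. Not to be disturbed.
- wrench: Loose steel wrench, 200 mm long, lying flat. Not to be disturbed.
There are look-alikes about, which are no part of the job. There is more than one size of the clip; the job needs the smaller. There is more than one size of the stand; the one meant has the size given above.

How it is judged:
By the outcome, as a careful person would: the job done as asked, in the order asked, and still so for the second after the job is handed in, with the robot touching nothing.
It also fails if it takes over 61 s, if anything falls off the work surface, if the arm or the gripper's body presses on something with over 40 N, if the wrist force passes 120 N, or if a joint passes its speed limit or range.

## Working session

There is one attempt and no reset: what is moved stays moved. The work goes in short steps, Python scripts to look and compute and a tool call to move; the robot and the scene stay as the last step left them, time stands still between calls to the robot, and variables do not carry over. Pictures are saved under pics/ and viewed, on a budget of 10 in all, crops included, one or two more only if the job needs it, and the job is handed in when it is done.

Besides the shell and the picture viewer there is one more tool, called after "Request:" by a JSON object that holds its "name" and its "arguments", one argument or row to a line. send_rows: Moves the arm, as the interface text tells. Its arguments: {"type":"object","properties":{"deltas":{"type":"array","items":{"type":"array"}},"force":{"type":"number"}},"required":["deltas"]}

```bash
mkdir -p pics; cat > h.py <<'E'
import numpy as np, cv2
from cell import arm,get_image,camera_params,job
def snap(n,f):
    p=camera_params(n); im=get_image(n); cv2.imwrite('pics/'+f,im[:,:,::-1]); return im,p
def K(p):
    f=210/np.tan(np.radians(p['fov_y'])/2); return np.array([[f,0,p['cx']],[0,f,p['cy']],[0,0,1.]])
def ray(p,uv):
    n=cv2.undistortPoints(np.array([[uv]],float),K(p),np.array(p['distortion'],float))[0,0]
    R=cv2.Rodrigues(np.array(p['rvec'],float))[0]; t=np.array(p['tvec'],float).ravel()
    return -R.T@t, R.T@np.array([n[0],n[1],1])
def atz(p,uv,z):
    c,d=ray(p,uv); return c+d*(z-c[2])/d[2]
def proj(p,X):
    return cv2.projectPoints(np.array(X,float).reshape(-1,1,3),np.array(p['rvec'],float),np.array(p['tvec'],float),K(p),np.array(p['distortion'],float))[0].reshape(-1,2)
E
python3 - <<'E'
from h import *
import pickle
a,p=snap('scene','s1.png'); b,q=snap('side','d1.png')
pickle.dump((p,q),open('par.pkl','wb'))
s=arm.observe(); print(s); print(arm.hold_point_z)
for x in (p,q): print(x, ray(x,(280,210)))
E
```

```text
{'clock': 0.1, 'joints': array([ 1.21937367,  0.43515774,  0.02494831,  1.57396351, -0.01157793,
        1.1340173 , -0.07511576]), 'dq': array([-0.00039506, -0.00211313,  0.00126206, -0.00221424, -0.00010688,
       -0.00093315, -0.00029337]), 'joint_efforts': array([ 3.74531548e-03, -6.69135475e+01,  9.88028795e-01, -3.15147436e+01,
       -6.06593722e-02,  3.74877232e-02,  1.20597824e-04]), 'position': array([ 0.15376213, -0.60533264,  0.22603689]), 'ee_rot': array([-3.11596480e+00, -3.89590900e-01,  4.85315768e-04]), 'force': array([ 0.03519196,  0.10213774, -0.18550287]), 'ft_torque': array([-0.03397488,  0.01932958, -0.00639915]), 'width': 0.9984072074621456}
-0.0188
{'fov_y': 48.62823321707753, 'cx': 287.4156333966161, 'cy': 206.71667937021493, 'distortion': array([-0.11588087,  0.        ,  0.        ,  0.        ,  0.        ]), 'rvec': array([ 2.13156368,  1.15841573, -0.4891466 ]), 'tvec': array([-0.30118039, -0.26961202,  1.26440667])} (array([ 1.07389832, -0.31733172,  0.71285867]), array([-0.59787036,  0.35122881, -0.7207592 ]))
{'fov_y': 54.23147015815596, 'cx': 279.9259588386648, 'cy': 210.8404371623839, 'distortion': array([-0.05724497,  0.        ,  0.        ,  0.        ,  0.        ]), 'rvec': array([ 2.39214211, -0.29946763,  0.13928229]), 'tvec': array([-0.52373306,  0.15672204,  0.679321  ])} (array([ 0.41045363, -0.45822407,  0.61797546]), array([ 0.18277084,  0.64713942, -0.74014163]))
```

View pics/s1.png

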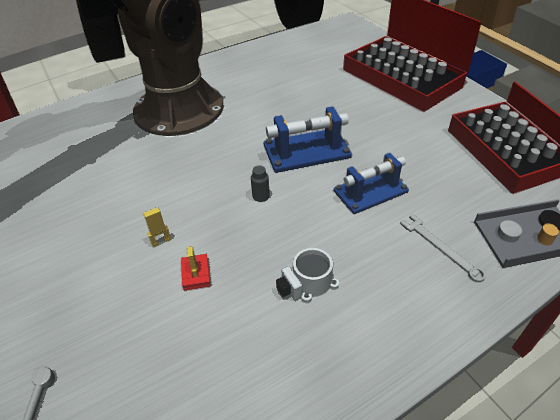

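View pics/d1.png

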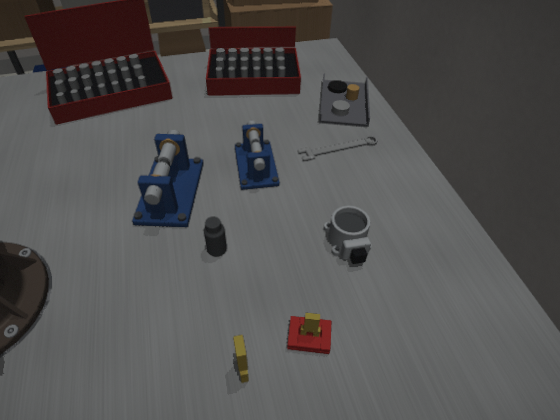

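The scene view shows the red holder with its clip at about (196,270), a larger lone yellow clip at (155,226), and two blue stands at (308,145) and (372,185). The side view shows the stands at (170,185) and (257,160), and the holder at (310,335). I'll enlarge these to get corner positions.

```bash
python3 - <<'E'
import cv2,numpy as np
s=cv2.imread('pics/s1.png'); d=cv2.imread('pics/d1.png')
def c(i,x,y,w,h,k): return cv2.resize(i[y:y+h,x:x+w],(w*k,h*k),interpolation=cv2.INTER_CUBIC)
# each 400x300 : 100x75 @4
t=np.vstack([np.hstack([c(s,260,100,100,75,4),c(s,325,145,100,75,4)]),np.hstack([c(d,215,115,80,75,4),c(d,270,300,80,60,4) if 0 else c(d,270,295,80,75,4),c(s,170,230,40,75,4)])])
cv2.imwrite('pics/c1.png',t)
E
```

```text
(no output)
```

View pics/c1.png

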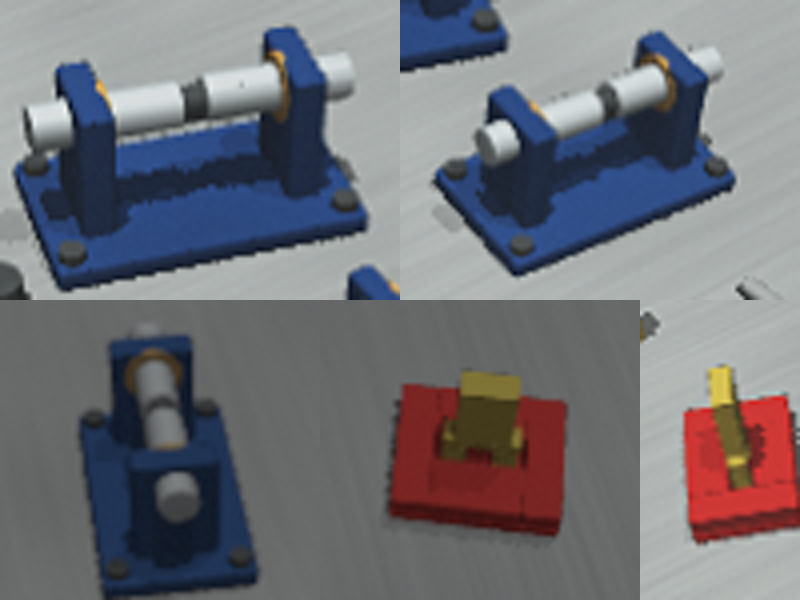

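```bash
python3 - <<'E'
from h import *
import pickle
p,q=pickle.load(open('par.pkl','rb'))
def show(n,pp,uvs,z):
    P=np.array([atz(pp,u,z)[:2] for u in uvs]); print(n,P.round(4).tolist(),[round(float(np.linalg.norm(P[i]-P[i-1])),4) for i in range(len(P))])
    return P
show('big',p,[(263.75,143.75),(276,171),(351.75,155)],.012)
show('small',p,[(333.75,190),(354.25,212),(408.75,190)],.012)
show('small side',q,[(235,145),(241.25,188),(279,182.5),(268.75,142.5)],.012)
P=show('holder',q,[(290.5,316),(331.5,320.75),(330,349.5),(287.5,347)],.018); print(P.mean(0))
# shaft ends
print(atz(p,(325+32/4,145+160/4),.06) ,'tab top side', atz(q,(270+(490-320)/4,295+82/4),.071),atz(q,(270+140/4,295+74/4),.071),atz(q,(270+202/4,295+76/4),.071),'scene',atz(p,(170+80/4,230+72/4),.071))
print('lone', atz(q,(245,378),0),atz(q,(240,338),.07))
E
```

```text
big [[0.2808, 0.1096], [0.3829, 0.0819], [0.433, 0.2613]] [0.2148, 0.1058, 0.1863]
small [[0.5058, 0.1541], [0.5826, 0.1502], [0.5963, 0.2916]] [0.1646, 0.0769, 0.142]
small side [[0.51, 0.2945], [0.497, 0.1511], [0.578, 0.1485], [0.5886, 0.2851]] [0.0792, 0.1439, 0.0811, 0.137]
holder [[0.5168, -0.1603], [0.5781, -0.1845], [0.56, -0.2294], [0.4983, -0.2095]] [0.0525, 0.0659, 0.0484, 0.0648]
[ 0.53825975 -0.19592233]
[0.53191546 0.129413   0.06      ] tab top side [ 0.53892014 -0.19379158  0.071     ] [ 0.52917381 -0.18796161  0.071     ] [ 0.55110571 -0.19438154  0.071     ] scene [ 0.53273019 -0.18935249  0.071     ]
lone [ 0.42646176 -0.23339432  0.        ] [ 0.42913336 -0.20179348  0.07      ]
```

Request:
{"name": "send_rows", "arguments": {
  "deltas": [
    [[0.038,0.041,0],[0,0,-0.0585],0.05],
    [[0.038,0.041,0],[0,0,-0.0585],0.05],
    [[0.038,0.041,0],[0,0,-0.0585],0.05],
    [[0.038,0.041,0],[0,0,-0.0585],0.05],
    [[0.038,0.041,0],[0,0,-0.0585],0.05],
    [[0.038,0.041,0],[0,0,-0.0585],0.05],
    [[0.038,0.041,0],[0,0,-0.0585],0.05],
    [[0.038,0.041,0],[0,0,-0.0585],0.05],
    [[0.038,0.041,0],[0,0,-0.0585],0.05],
    [[0.038,0.041,0],[0,0,-0.0585],0.05]
  ],
  "force": 30
}}

```text
clock: 1.1
position: [0.4946, -0.2374, 0.2266]
ee_rot: [3.096, -0.53, -0.001]
force: [0.6, -1.8, -0.2]
width: 0.542
```

```bash
python3 - <<'E'
from h import *
import pickle
s=arm.observe(); print(s['position'],s['ee_rot'],s['dq'],s['force'])
a,p=snap('wrist','w1.png'); pickle.dump(p,open('w1.pkl','wb'))
print(ray(p,(280,210)),p['cx'],p['cy'])
cv2.imwrite('pics/w1b.png',cv2.resize(a[:,:,::-1],(800,600)))
E
```

```text
[ 0.49462652 -0.23737959  0.2265996 ] [ 3.09645848e+00 -5.29742274e-01 -5.19965076e-04] [-0.80921638  0.2164378  -0.08064665 -0.30926576  0.04604272  0.09160174
 -1.47917024] [ 0.56662402 -1.78398767 -0.2494543 ]
(array([ 0.56922578, -0.26337429,  0.38305195]), array([-0.2701545 ,  0.09639831, -0.95798391])) 280.4906036687047 211.0349657913669
```

View pics/w1b.png

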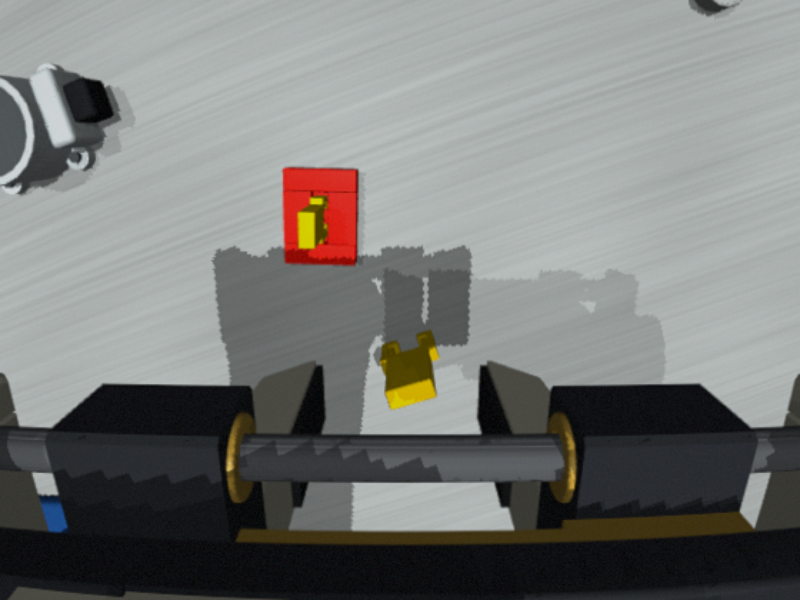

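The wrist view shows the holder at (320,216), with the clip's tab top at (307,230), and the loose larger clip at (410,370).

```bash
python3 - <<'E'
from h import *
import pickle
p=pickle.load(open('w1.pkl','rb'))
f=lambda u,z: atz(p,np.array(u)*.7,z)[:2]
H=np.array([f(u,.018) for u in [(284,168),(357,169),(357,264),(285,263)]])
T=np.array([f(u,.071) for u in [(298,211),(316,211),(316,248),(299,248)]])
for n,X in(('H',H),('T',T)):
    e=X[2]-X[1]+X[3]-X[0]; print(n,X.mean(0),np.linalg.norm(X-np.roll(X,1,0),axis=1),np.degrees(np.arctan2(e[1],e[0])))
s=arm.observe(); print(s['clock'],s['position'],s['ee_rot'],s['dq'])
E
```

```text
H [ 0.53990972 -0.19534378] [0.06504203 0.04882633 0.06478313 0.05038954] 158.66057565390787
T [ 0.53989493 -0.19507134] [0.02186922 0.01051628 0.02185408 0.01011392] 158.7082441404886
1.15 [ 0.50103555 -0.22835814  0.22659108] [-3.09312521  0.51958381 -0.0041194 ] [ 0.05152106 -0.02046685 -0.02618722  0.03547095 -0.02668401 -0.01006995
  0.2788498 ]
```

Request:
{"name": "send_rows", "arguments": {
  "deltas": [
    [[0.0,0.0,0],[0,0,0],0.05],
    [[0.006,0.005,0],[0,0,-0.008],0.05],
    [[0.008,0.007,0],[0,0,-0.01],0.05],
    [[0.009,0.007,-0.01],[0,0,-0.01],0.05],
    [[0.008,0.007,-0.02],[0,0,-0.01],0.05],
    [[0.008,0.007,-0.03],[0,0,0],0.05],
    [[0,0,-0.025],[0,0,0],0.05],
    [[0,0,-0.015],[0,0,0],0.05],
    [[0,0,0],[0,0,0],0.05],
    [[0,0,0],[0,0,0],0.05]
  ]
}}

```text
clock: 2.15
position: [0.5328, -0.2061, 0.1266]
ee_rot: [-3.086, 0.586, 0.001]
force: [-0.2, -0.7, -0.4]
width: 0.549
```

```bash
cat >> h.py <<'E'
def st():
    s=arm.observe(); R=cv2.Rodrigues(s['ee_rot'])[0]
    print(round(float(s['clock']),2),s['position'].round(4),'z',R[:,2].round(4),'yaw x',np.degrees(np.arctan2(R[1,0],R[0,0])).round(2),'F',s['force'].round(2),'w',round(s['width']*91.8,1),'dqmax',np.abs(s['dq']).max().round(3),'q',s['joints'].round(2)); return s
E
python3 -c "
from h import *
st()"
```

```text
2.15 [ 0.5328 -0.2061  0.1266] z [-5.e-04  2.e-04 -1.e+00] yaw x -21.48 F [-0.18 -0.69 -0.38] w 50.4 dqmax 0.02 q [ 0.33  0.45 -0.08  1.82  0.04  0.87 -1.71]
```

Request:
{"name": "send_rows", "arguments": {
  "deltas": [
    [[0.0036,0.0055,0],[0,0,0],0.05],
    [[0.0036,0.0055,0],[0,0,0],0.05],
    [[0,0,-0.01],[0,0,0],0.05],
    [[0,0,-0.015],[0,0,0],0.05],
    [[0,0,-0.01],[0,0,0],0.05],
    [[0,0,0],[0,0,0],0.05],
    [[0,0,0],[0,0,0],0.05],
    [[0,0,0],[0,0,0],0.05],
    [[0,0,0],[0,0,0],0.05],
    [[0,0,0],[0,0,0],0.05]
  ]
}}

```text
clock: 3.15
position: [0.5402, -0.1952, 0.0922]
ee_rot: [3.087, -0.585, 0.001]
force: [0.0, -0.2, -0.6]
width: 0.544
```

```bash
python3 - <<'E'
from h import *
import pickle
st()
a,p=snap('wrist','w2.png'); pickle.dump(p,open('w2.pkl','wb'))
X=[.540,-.195,.071]; print(proj(p,X)/.7)
cv2.imwrite('pics/w2b.png',cv2.resize(a[:,:,::-1],(800,600)))
E
```

```text
3.15 [ 0.5402 -0.1952  0.0922] z [ 7.e-04 -3.e-04 -1.e+00] yaw x -21.45 F [ 0.04 -0.2  -0.6 ] w 49.9 dqmax 0.002 q [ 0.31  0.5  -0.08  1.84  0.05  0.8  -1.74]
[[401.19777513 369.56194199]]
```

View pics/w2b.png

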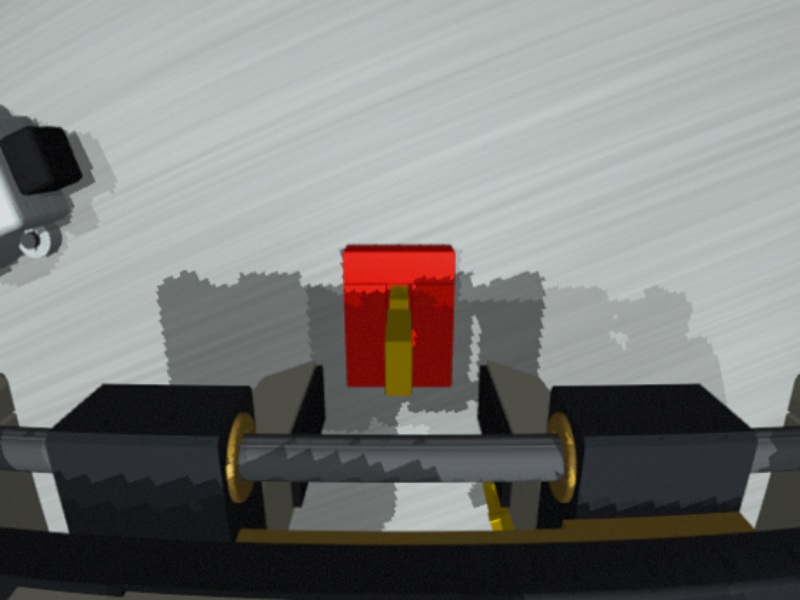

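The tab is centred between the fingers, at (399,368) against a predicted (401,370). I'll descend and grip.

Request:
{"name": "send_rows", "arguments": {
  "deltas": [
    [[0,0,-0.01],[0,0,0],0.05],
    [[0,0,-0.014],[0,0,0],0.05],
    [[0,0,-0.015],[0,0,0],0.05],
    [[0,0,-0.01],[0,0,0],0.05],
    [[0,0,0],[0,0,0],0.05],
    [[0,0,0],[0,0,0],0.0],
    [[0,0,0],[0,0,0],0.0],
    [[0,0,0],[0,0,0],0.0],
    [[0,0,0],[0,0,0],0.0],
    [[0,0,0],[0,0,0],0.0]
  ],
  "force": 40
}}

```text
clock: 4.2
position: [0.5402, -0.1951, 0.0431]
ee_rot: [3.087, -0.584, 0.001]
force: [0.5, -0.1, -0.9]
width: 0.161
```

```bash
python3 -c "
from h import *
st()"
```

```text
4.2 [ 0.5402 -0.1951  0.0431] z [ 6.e-04 -2.e-04 -1.e+00] yaw x -21.44 F [ 0.48 -0.07 -0.92] w 14.8 dqmax 0.002 q [ 0.3   0.57 -0.07  1.88  0.06  0.7  -1.75]
```

Request:
{"name": "send_rows", "arguments": {
  "deltas": [
    [[0,0,0],[0,0,0],0.0],
    [[0,0,0],[0,0,0],0.0],
    [[0,0,0],[0,0,0],0.0],
    [[0,0,0.005],[0,0,0],0.0],
    [[0,0,0.01],[0,0,0],0.0],
    [[0,0,0.02],[0,0,0],0.0],
    [[0,0,0.03],[0,0,0],0.0],
    [[0,0,0.03],[0,0,0],0.0],
    [[0,0,0.02],[0,0,0],0.0],
    [[0,0,0.005],[0,0,0],0.0]
  ]
}}

```text
clock: 5.2
position: [0.5414, -0.1954, 0.1659]
ee_rot: [3.086, -0.585, 0.007]
force: [0.9, -0.7, 0.0]
width: 0.107
```

```bash
python3 -c "
from h import *
st()"
```

```text
5.2 [ 0.5414 -0.1954  0.1659] z [ 0.0046 -0.0013 -1.    ] yaw x -21.45 F [ 0.86 -0.68  0.03] w 9.8 dqmax 0.066 q [ 0.31  0.41 -0.08  1.77  0.04  0.95 -1.73]
```

Request:
{"name": "send_rows", "arguments": {
  "deltas": [
    [[0,0.01,0.001],[0,0,0.01],0.0],
    [[0,0.025,0.001],[0,0,0.03],0.0],
    [[0,0.04,0.001],[0,0,0.035],0.0],
    [[0.001,0.045,0.001],[0,0,0.036],0.0],
    [[0.001,0.045,0],[0,0,0.036],0.0],
    [[0.001,0.045,0],[0,0,0.036],0.0],
    [[0.001,0.045,0],[0,0,0.035],0.0],
    [[0.001,0.04,0],[0,0,0.035],0.0],
    [[0.001,0.03,0],[0,0,0.03],0.0],
    [[0,0.01,0],[0,0,0],0.0]
  ]
}}

```text
clock: 6.2
position: [0.5441, 0.145, 0.1654]
ee_rot: [-3.137, 0.132, 0.004]
force: [-1.2, 0.4, -0.8]
width: 0.104
```

Request:
{"name": "send_rows", "arguments": {
  "deltas": [
    [[0,0.025,0],[0,0,0],0.0],
    [[0,0.02,0],[0,0,0],0.0],
    [[0,0.01,0],[0,0,0],0.0],
    [[0,0,0],[0,0,0],0.0],
    [[0,0,0],[0,0,0],0.0],
    [[0,0,0],[0,0,0],0.0],
    [[0,0,0],[0,0,0],0.0],
    [[0,0,0],[0,0,0],0.0],
    [[0,0,0],[0,0,0],0.0],
    [[0,0,0],[0,0,0],0.0]
  ]
}}

```text
clock: 7.2
position: [0.546, 0.1948, 0.1668]
ee_rot: [3.138, -0.144, 0.0]
force: [-1.1, -0.2, -1.1]
width: 0.105
```

```bash
python3 - <<'E'
from h import *
import pickle
st()
a,p=snap('wrist','w3.png'); pickle.dump(p,open('w3.pkl','wb'))
cv2.imwrite('pics/w3b.png',cv2.resize(a[:,:,::-1],(800,600)))
E
```

```text
7.2 [0.546  0.1948 0.1668] z [ 0. -0. -1.] yaw x -5.25 F [-1.07 -0.18 -1.13] w 9.7 dqmax 0.003 q [-0.26  0.43 -0.24  1.75  0.12  0.98 -2.21]
```

View pics/w3b.png

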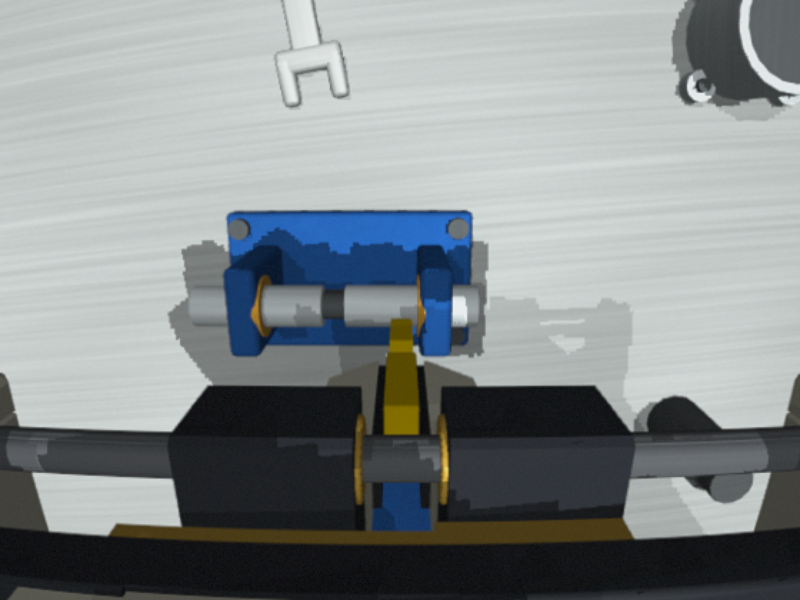

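The wrist view shows the target stand, its shaft running along row ~306, the dark neck at about (334,304), and the clip upright in the fingers at (401,370). The clip's y is parallel to the shaft.

```bash
python3 - <<'E'
from h import *
import pickle
p=pickle.load(open('w3.pkl','rb'))
f=lambda u,z: atz(p,np.array(u)*.7,z)[:2].round(4)
print('axis',f((292,306),.06),f((385,306.5),.06),'neck',f((323,304),.063),f((344,304),.063))
print('shaft ends',f((190,306),.06),f((480,306),.06))
print('posts',f((228,354),.076),f((260,354),.076),f((424,354),.076),f((450,354),.076))
print('base',f((228,212),.012),f((472,212),.012))
print('post back top edge', f((240,268),.076),f((435,268),.076))
c=camera_params('wrist'); print(proj(p,[[.546,.1948,.1668-.0+.019+.009]])/.7)
a,b=f((228,212),.012),f((472,212),.012); d=(a-b)/np.linalg.norm(a-b); print(np.degrees(np.arctan2(-d[0],d[1])), (a+b)/2-.042*np.array([d[1],-d[0]]))
E
```

```text
axis [0.5482 0.2508] [0.5435 0.2031] neck [0.5487 0.2342] [0.5477 0.2235]
shaft ends [0.5532 0.3045] [0.5393 0.1545]
posts [0.5309 0.2832] [0.5295 0.2669] [0.5221 0.1854] [0.5209 0.1725]
base [0.5947 0.2915] [0.5811 0.1501]
post back top edge [0.5739 0.2691] [0.5652 0.1768]
[[400.8271586  442.23259717]]
-5.49386875127093 [0.54609293 0.22482105]
```

Request:
{"name": "send_rows", "arguments": {
  "deltas": [
    [[0,0.008,0],[0,0,0],0.0],
    [[0,0.014,0],[0,0,0],0.0],
    [[0.0004,0.012,-0.005],[0,0,0],0.0],
    [[0,0,-0.015],[0,0,0],0.0],
    [[0,0,-0.018],[0,0,0],0.0],
    [[0,0,-0.012],[0,0,0],0.0],
    [[0,0,-0.004],[0,0,0],0.0],
    [[0,0,0],[0,0,0],0.0],
    [[0,0,0],[0,0,0],0.0],
    [[0,0,0],[0,0,0],0.0]
  ]
}}

```text
clock: 8.25
position: [0.5469, 0.2293, 0.1135]
ee_rot: [-3.138, 0.144, -0.002]
force: [0.7, -0.4, -1.0]
width: 0.105
```

```bash
python3 - <<'E'
from h import *
import pickle
st()
a,p=snap('side','d2.png'); b,q=snap('scene','s2.png')
A=cv2.resize(a[105:195,205:300,::-1],(400,379),interpolation=2);B=cv2.resize(b[130:220,325:420,::-1],(400,379),interpolation=2)
cv2.imwrite('pics/c2.png',np.hstack([A,B]))
E
```

```text
8.25 [0.5469 0.2293 0.1135] z [ 1.2e-03  6.0e-04 -1.0e+00] yaw x -5.24 F [ 0.74 -0.36 -0.99] w 9.7 dqmax 0.004 q [-0.32  0.51 -0.23  1.77  0.15  0.88 -2.28]
```

View pics/c2.png

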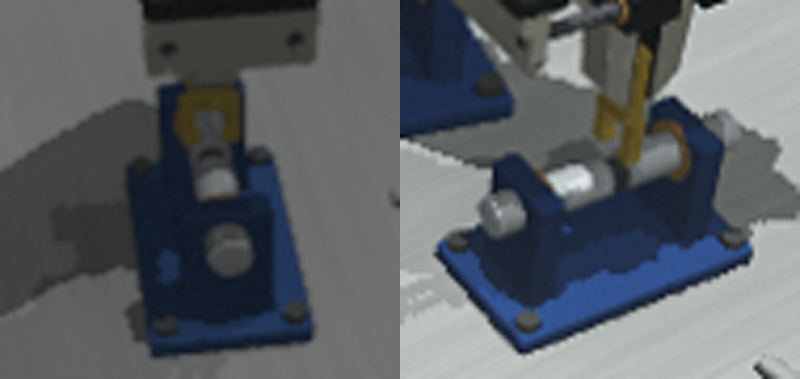

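The side and scene crops show the clip upright and centred just above the shaft, close to the neck (scene crop about (622,170)). Next I'll lower gently and watch the force.

Request:
{"name": "send_rows", "arguments": {
  "deltas": [
    [[0,0,-0.003],[0,0,0],0.0],
    [[0,0,-0.003],[0,0,0],0.0],
    [[0,0,-0.0015],[0,0,0],0.0],
    [[0,0,-0.001],[0,0,0],0.0],
    [[0,0,-0.001],[0,0,0],0.0],
    [[0,0,0],[0,0,0],0.0],
    [[0,0,0],[0,0,0],0.0],
    [[0,0,0],[0,0,0],0.0],
    [[0,0,0],[0,0,0],0.0],
    [[0,0,0],[0,0,0],0.0]
  ]
}}

```text
clock: 9.35
position: [0.5464, 0.229, 0.1033]
ee_rot: [-3.138, 0.143, -0.0]
force: [-0.1, -0.3, -1.1]
width: 0.107
```

```bash
python3 -c "
from h import *
st()"
```

```text
9.35 [0.5464 0.229  0.1033] z [ 1.e-04  0.e+00 -1.e+00] yaw x -5.23 F [-0.06 -0.26 -1.05] w 9.8 dqmax 0.002 q [-0.32  0.52 -0.23  1.78  0.15  0.86 -2.29]
```

Request:
{"name": "send_rows", "arguments": {
  "deltas": [
    [[0,0,-0.0007],[0,0,0],0.0],
    [[0,0,-0.0007],[0,0,0],0.0],
    [[0,0,-0.0007],[0,0,0],0.0],
    [[0,0,-0.0007],[0,0,0],0.0],
    [[0,0,-0.0007],[0,0,0],0.0],
    [[0,0,0],[0,0,0],0.0],
    [[0,0,0],[0,0,0],0.0],
    [[0,0,0],[0,0,0],0.0],
    [[0,0,0],[0,0,0],0.0],
    [[0,0,0],[0,0,0],0.0]
  ]
}}

```text
clock: 10.35
position: [0.5465, 0.229, 0.0998]
ee_rot: [-3.138, 0.143, -0.0]
force: [1.7, 0.1, -0.5]
width: 0.108
```

```bash
python3 -c "
from h import *
st()"
```

```text
10.35 [0.5465 0.229  0.0998] z [ 2.e-04  1.e-04 -1.e+00] yaw x -5.23 F [ 1.66  0.09 -0.54] w 9.9 dqmax 0.002 q [-0.32  0.53 -0.23  1.78  0.15  0.85 -2.29]
```

Request:
{"name": "send_rows", "arguments": {
  "deltas": [
    [[0.0003,0,-0.0005],[0,0,0],0.0],
    [[0,0,-0.0005],[0,0,0],0.0],
    [[0,0,-0.0005],[0,0,0],0.0],
    [[0,0,-0.0005],[0,0,0],0.0],
    [[0,0,0],[0,0,0],0.0],
    [[0,0,0],[0,0,0],0.0],
    [[0,0,0],[0,0,0],0.0],
    [[0,0,0],[0,0,0],0.0],
    [[0,0,0],[0,0,0],0.0],
    [[0,0,0],[0,0,0],0.0]
  ]
}}

```text
clock: 11.35
position: [0.5469, 0.2292, 0.0984]
ee_rot: [-3.138, 0.143, -0.001]
force: [-0.6, -1.4, 6.9]
width: 0.11
```

```bash
python3 -c "
from h import *
st()"
```

```text
11.35 [0.5469 0.2292 0.0984] z [ 8.e-04  4.e-04 -1.e+00] yaw x -5.23 F [-0.61 -1.42  6.93] w 10.1 dqmax 0.001 q [-0.32  0.53 -0.23  1.78  0.16  0.85 -2.29]
```

Request:
{"name": "send_rows", "arguments": {
  "deltas": [
    [[0,0,-0.0003],[0,0,0],0.0],
    [[0,0,-0.0003],[0,0,0],0.0],
    [[0,0,-0.0003],[0,0,0],0.0],
    [[0,0,0],[0,0,0],0.0],
    [[0,0,0],[0,0,0],0.0],
    [[0,0,0],[0,0,0],0.0],
    [[0,0,0],[0,0,0],0.0],
    [[0,0,0],[0,0,0],0.0],
    [[0,0,0],[0,0,0],0.0],
    [[0,0,0],[0,0,0],0.0]
  ]
}}

```text
clock: 12.35
position: [0.547, 0.2294, 0.0977]
ee_rot: [-3.138, 0.143, -0.002]
force: [-0.2, 0.0, 7.8]
width: 0.11
```

```bash
python3 -c "
from h import *
st()"
```

```text
12.35 [0.547  0.2294 0.0977] z [ 1.1e-03  7.0e-04 -1.0e+00] yaw x -5.23 F [-0.24  0.    7.85] w 10.1 dqmax 0.002 q [-0.32  0.53 -0.23  1.78  0.16  0.85 -2.29]
```

Request:
{"name": "send_rows", "arguments": {
  "deltas": [
    [[0,0,-0.0003],[0,0,0],0.0],
    [[0,0,-0.0003],[0,0,0],0.0],
    [[0,0,-0.0003],[0,0,0],0.0],
    [[0,0,-0.0003],[0,0,0],0.0],
    [[0,0,-0.0003],[0,0,0],0.0],
    [[0,0,0],[0,0,0],0.0],
    [[0,0,0],[0,0,0],0.0],
    [[0,0,0],[0,0,0],0.0],
    [[0,0,0],[0,0,0],0.0],
    [[0,0,0],[0,0,0],0.0]
  ]
}}

```text
clock: 13.35
position: [0.547, 0.2295, 0.0961]
ee_rot: [-3.137, 0.143, -0.002]
force: [-0.9, -0.1, 6.8]
width: 0.108
```

```bash
python3 -c "
from h import *
st()"
```

```text
13.35 [0.547  0.2295 0.0961] z [ 1.1e-03  8.0e-04 -1.0e+00] yaw x -5.22 F [-0.87 -0.06  6.8 ] w 9.9 dqmax 0.002 q [-0.32  0.53 -0.23  1.78  0.16  0.84 -2.29]
```

Request:
{"name": "send_rows", "arguments": {
  "deltas": [
    [[0,0,-0.0005],[0,0,0],0.0],
    [[0,0,-0.0005],[0,0,0],0.0],
    [[0,0,-0.0005],[0,0,0],0.0],
    [[0,0,-0.0005],[0,0,0],0.0],
    [[0,0,-0.0005],[0,0,0],0.0],
    [[0,0,-0.0005],[0,0,0],0.0],
    [[0,0,0],[0,0,0],0.0],
    [[0,0,0],[0,0,0],0.0],
    [[0,0,0],[0,0,0],0.0],
    [[0,0,0],[0,0,0],0.0]
  ]
}}

```text
clock: 14.35
position: [0.5469, 0.2293, 0.0927]
ee_rot: [-3.138, 0.143, -0.001]
force: [0.7, 0.4, 4.9]
width: 0.111
```

```bash
python3 -c "
from h import *
st()"
```

```text
14.35 [0.5469 0.2293 0.0927] z [ 6.e-04  6.e-04 -1.e+00] yaw x -5.22 F [0.7  0.38 4.86] w 10.2 dqmax 0.002 q [-0.33  0.54 -0.23  1.79  0.16  0.84 -2.29]
```

Request:
{"name": "send_rows", "arguments": {
  "deltas": [
    [[0,0,-0.0008],[0,0,0],0.0],
    [[0,0,-0.0008],[0,0,0],0.0],
    [[0,0,-0.0008],[0,0,0],0.0],
    [[0,0,-0.0008],[0,0,0],0.0],
    [[0,0,-0.0008],[0,0,0],0.0],
    [[0,0,-0.0008],[0,0,0],0.0],
    [[0,0,-0.0008],[0,0,0],0.0],
    [[0,0,0],[0,0,0],0.0],
    [[0,0,0],[0,0,0],0.0],
    [[0,0,0],[0,0,0],0.0]
  ]
}}

```text
clock: 15.35
position: [0.5465, 0.2288, 0.0864]
ee_rot: [3.138, -0.143, -0.001]
force: [0.9, 1.1, -2.3]
width: 0.103
```

```bash
python3 -c "
from h import *
st()"
```

```text
15.35 [0.5465 0.2288 0.0864] z [-4.e-04 -3.e-04 -1.e+00] yaw x -5.23 F [ 0.87  1.09 -2.31] w 9.5 dqmax 0.003 q [-0.33  0.54 -0.23  1.79  0.16  0.82 -2.29]
```

Request:
{"name": "send_rows", "arguments": {
  "deltas": [
    [[0,0,-0.0005],[0,0,0],0.0],
    [[0,0,-0.0005],[0,0,0],0.0],
    [[0,0,-0.0005],[0,0,0],0.0],
    [[0,0,-0.0005],[0,0,0],0.0],
    [[0,0,-0.0004],[0,0,0],0.0],
    [[0,0,0],[0,0,0],0.0],
    [[0,0,0],[0,0,0],0.0],
    [[0,0,0],[0,0,0],0.0],
    [[0,0,0],[0,0,0],0.0],
    [[0,0,0],[0,0,0],0.0]
  ]
}}

```text
clock: 16.35
position: [0.5466, 0.2289, 0.0843]
ee_rot: [3.138, -0.143, -0.0]
force: [-0.4, -0.1, -1.7]
width: 0.106
```

```bash
python3 -c "
from h import *
st()"
```

```text
16.35 [0.5466 0.2289 0.0843] z [-1.e-04 -1.e-04 -1.e+00] yaw x -5.23 F [-0.38 -0.07 -1.69] w 9.7 dqmax 0.001 q [-0.33  0.55 -0.23  1.79  0.16  0.82 -2.3 ]
```

Request:
{"name": "send_rows", "arguments": {
  "deltas": [
    [[0,0,-0.0003],[0,0,0],0.0],
    [[0,0,-0.0003],[0,0,0],0.0],
    [[0,0,-0.0003],[0,0,0],0.0],
    [[0,0,-0.0003],[0,0,0],0.0],
    [[0,0,0],[0,0,0],0.0],
    [[0,0,0],[0,0,0],0.0],
    [[0,0,0],[0,0,0],0.0],
    [[0,0,0],[0,0,0],0.0],
    [[0,0,0],[0,0,0],0.0],
    [[0,0,0],[0,0,0],0.0]
  ]
}}

```text
clock: 17.35
position: [0.5468, 0.229, 0.0833]
ee_rot: [-3.138, 0.143, -0.0]
force: [-0.3, -1.1, 3.4]
width: 0.108
```

```bash
python3 -c "
from h import *
st()"
```

```text
17.35 [0.5468 0.229  0.0833] z [ 2.e-04  1.e-04 -1.e+00] yaw x -5.23 F [-0.28 -1.15  3.4 ] w 9.9 dqmax 0.002 q [-0.33  0.55 -0.23  1.79  0.16  0.82 -2.3 ]
```

Contact is building near the bottom, so I'll press slightly more and confirm it's a hard seat.

Request:
{"name": "send_rows", "arguments": {
  "deltas": [
    [[0,0,-0.0003],[0,0,0],0.0],
    [[0,0,-0.0003],[0,0,0],0.0],
    [[0,0,0],[0,0,0],0.0],
    [[0,0,0],[0,0,0],0.0],
    [[0,0,0],[0,0,0],0.0],
    [[0,0,0],[0,0,0],0.0],
    [[0,0,0],[0,0,0],0.0],
    [[0,0,0],[0,0,0],0.0],
    [[0,0,0],[0,0,0],0.0],
    [[0,0,0],[0,0,0],0.0]
  ]
}}

```text
clock: 18.35
position: [0.5468, 0.229, 0.0831]
ee_rot: [-3.138, 0.143, -0.001]
force: [-2.7, -1.1, 7.8]
width: 0.105
```

```bash
python3 -c "
from h import *
st()"
```

```text
18.35 [0.5468 0.229  0.0831] z [ 4.e-04  1.e-04 -1.e+00] yaw x -5.23 F [-2.66 -1.14  7.83] w 9.6 dqmax 0.001 q [-0.33  0.55 -0.23  1.79  0.16  0.82 -2.3 ]
```

Hard seat reached: force rises with almost no further travel. Next I'll ease off, open modestly and rise straight up.

Request:
{"name": "send_rows", "arguments": {
  "deltas": [
    [[0,0,0.0005],[0,0,0],0.0],
    [[0,0,0],[0,0,0],0.0],
    [[0,0,0],[0,0,0],0.026],
    [[0,0,0],[0,0,0],0.026],
    [[0,0,0],[0,0,0],0.026],
    [[0,0,0],[0,0,0],0.026],
    [[0,0,0],[0,0,0],0.026],
    [[0,0,0],[0,0,0],0.026],
    [[0,0,0],[0,0,0],0.026],
    [[0,0,0],[0,0,0],0.026]
  ]
}}

```text
clock: 19.35
position: [0.5466, 0.229, 0.083]
ee_rot: [3.138, -0.143, 0.0]
force: [0.6, -0.3, -0.6]
width: 0.28
```

Request:
{"name": "send_rows", "arguments": {
  "deltas": [
    [[0,0,0.002],[0,0,0],0.026],
    [[0,0,0.005],[0,0,0],0.026],
    [[0,0,0.01],[0,0,0],0.026],
    [[0,0,0.015],[0,0,0],0.026],
    [[0,0,0.02],[0,0,0],0.026],
    [[0,0,0.02],[0,0,0],0.026],
    [[0,0,0.02],[0,0,0],0.026],
    [[0,0,0.01],[0,0,0],0.026],
    [[0,0,0],[0,0,0],0.026],
    [[0,0,0],[0,0,0],0.026]
  ]
}}

```text
clock: 20.35
position: [0.5464, 0.2288, 0.1847]
ee_rot: [3.138, -0.143, -0.0]
force: [-0.1, 0.3, 0.1]
width: 0.286
```

```bash
python3 - <<'E'
from h import *
import pickle
st()
a,p=snap('side','d3.png'); b,q=snap('scene','s3.png'); w,r=snap('wrist','w4.png')
pickle.dump((p,q,r),open('fin.pkl','wb'))
A=cv2.resize(a[105:195,205:300,::-1],(400,379),interpolation=2);B=cv2.resize(b[130:220,325:420,::-1],(400,379),interpolation=2)
cv2.imwrite('pics/c3.png',np.hstack([A,B]))
E
```

```text
20.35 [0.5464 0.2288 0.1847] z [-2.e-04 -3.e-04 -1.e+00] yaw x -5.24 F [-0.06  0.33  0.13] w 26.2 dqmax 0.014 q [-0.31  0.44 -0.25  1.69  0.12  1.03 -2.26]
```

View pics/c3.png

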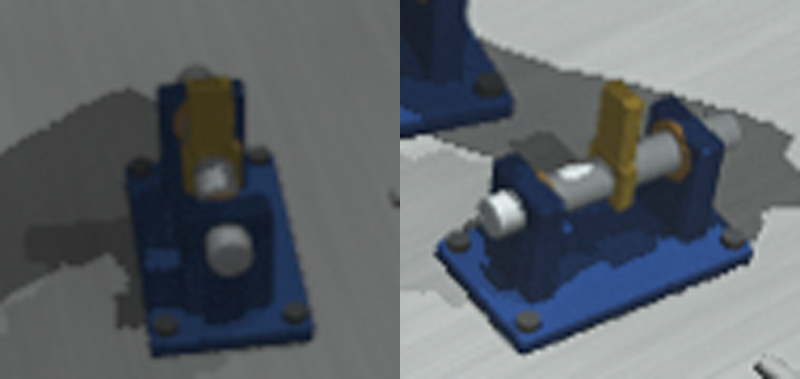

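The clip is on the neck, with its lower arm wrapped around the shaft and its tab standing up (scene crop top ~(620,88), foot ~(625,207)). I'll compare that numerically with the home pose.

```bash
python3 - <<'E'
from h import *
import pickle
p,q,r=pickle.load(open('fin.pkl','rb'))
c=np.array([.5465,.229,.06]); a=np.radians(-5.23); ex=np.array([np.cos(a),np.sin(a),0]); ey=np.array([-np.sin(a),np.cos(a),0]); ez=np.array([0,0,1.])
pts=[c+sx*.011*ex+sy*.005*ey+.052*ez for sx,sy in((1,1),(1,-1),(-1,-1),(-1,1))]+[c+.0155*ex+s*.004*ey-.013*ez for s in(1,-1)]
k=400/95
ps=(proj(p,pts)-[205,105])*k; qs=(proj(q,pts)-[325,130])*k+[400,0]
print('side',ps.round(0).tolist()); print('scene',qs.round(0).tolist())
im=cv2.imread('pics/c3.png')
for P in (ps,qs):
    for u in P: cv2.circle(im,tuple(int(v) for v in u),2,(0,0,255),-1)
im=cv2.resize(im,(800,379)); cv2.imwrite('pics/c4.png',im)
s1=cv2.imread('pics/s1.png').astype(int); s3=cv2.imread('pics/s3.png').astype(int)
d=np.abs(s1-s3).sum(2)>90
for n,(x,y,w,h) in dict(socket=(245,160,30,45),throttle=(270,245,75,60),wrench=(400,212,90,75)).items(): print(n,d[y:y+h,x:x+w].sum())
E
```

```text
side [[232.0, 71.0], [235.0, 83.0], [190.0, 87.0], [188.0, 75.0], [243.0, 175.0], [245.0, 185.0]]
scene [[644.0, 103.0], [627.0, 109.0], [601.0, 84.0], [617.0, 78.0], [631.0, 209.0], [618.0, 214.0]]
socket 0
throttle 0
wrench 0
```

View pics/c4.png

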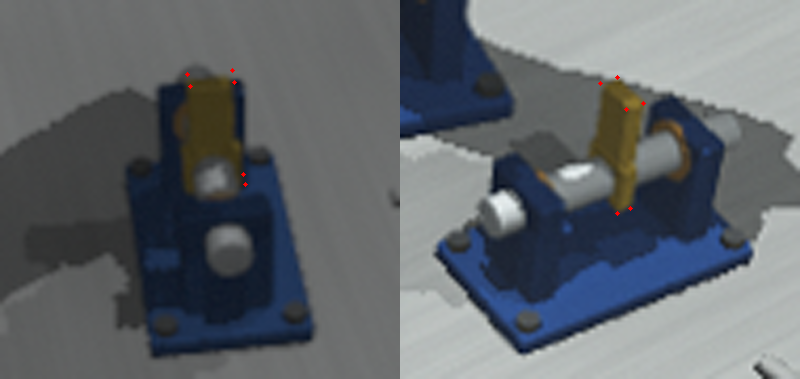

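The observed outline matches the predicted home pose to about a pixel, and the socket, throttle body and wrench haven't changed in the images. I'll hand in.

```bash
python3 -c "
from h import *
st(); print(job.sign_off())"
```

```text
20.5 [0.5461 0.2286 0.184 ] z [-1.6e-03 -8.0e-04 -1.0e+00] yaw x -5.23 F [-0.03  0.51 -0.57] w 25.7 dqmax 0.004 q [-0.31  0.44 -0.25  1.69  0.12  1.03 -2.26]
the job is handed in; nothing more can be done
None
```

I took the smaller clip from the red holder and snapped it onto the neck of the shaft in the 84 × 146 mm stand. I then let go and raised the arm clear. The job was handed in at 20.5 s.

- **Finding the neck:** It was visible in the wrist camera, about 5 mm along the shaft from the middle. I lowered the clip straight onto it and it sank past the thick-shaft height without contact, so I did not need to slide it along the shaft.
- **Forces:** The most I read while pushing was about 8 N. I read it only at the end of each 1 s step, so a brief higher peak could have been missed.
- **Seating:** The force dipped below zero as the lips passed under the neck. It then rose against a hard stop, with the tool at 83 mm against the 84 mm expected.
- **Final pictures:** The clip's outline matches the upright home pose to about a pixel, allowing for the 2 mm calibration. In the overhead picture the socket, throttle body and wrench show no change.

No check failed or disagreed.

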